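# Blow a clamping fork clean and set it under the magnifier

### The arm

A 6-joint arm with a two-finger parallel gripper is mounted at the origin on a cart in front of the work surface, level with it; the furniture and walls round the work are solid. World frame = base frame: x ahead of the robot, y to its left, z up, the work surface at z = 0. Lengths are in m, angles in rad, forces in N, time in s.
With the tool pointing down it reaches from about 0.3 to 0.875 m from the base axis. Payload 6.4 kg.
Tool frame: the origin (TCP) lies midway between the tips of the shut fingers; the grasp point (between the pads) lies 19 mm behind it; z points along the fingers, y is the line along which they close (so a half turn about z gives the same grasp; the last joint's range is limited). The gripper opens to 88 mm and grips with 3 to 60 N. Pads are 18 mm wide; open, the fingers measure 123 mm over their backs; the gripper's body (75 mm by 187 mm) begins 45 mm behind the grasp point.
Start: joints at [-0.206, 0.181, 1.607, -0, 1.354, -0.206], TCP at [0.575, 0, 0.239] pointing down, gripper open.
Joint ranges: [-2.99, 2.99], [-0.89, 2.07], [0.3, 2.58], [-1.14, 4.28], [0, 2.63], [-3.12, 3.12]. Speed limits (rad/s): [2.57, 2.57, 3.01, 3.14, 3.14, 3.14].

### API

Orientations are given as a unit quaternion [w, x, y, z].
In Python, from workcell import arm gives the robot as it stands. The module is installed in compiled form; this text tells all that it offers.
- The arm moves only by the shell command python3 -m jog 'ROWS'. ROWS is JSON, one flat list of numbers, 7 for each row, row after row: the shift along the world's x, y, z in units of 40 mm (1.0 is 40 mm), then the turn, a rotation vector about the world's x, y, z in units of 5 degrees (1.0 is 5 degrees), then the closure, from 0 (fully open) to 1 (shut). A call has 1 to 12 rows; each row shifts and turns the commanded pose from where the row before left it; what a row does not reach is not made up. A row lasts 1/12 s, in which the tool goes at most 41.7 mm and 7.16 degrees, less where a joint would pass 70% of its speed; a pose out of reach is approached as far as the arm can. A call is refused whole if a number of a shift passes 1 or a number of a turn 1, either way. A call with a gripper value outside its range is refused whole. The fingers move at their own pace and stop on an object; the grip force is fixed at half the most. Time passes only in rows, so rows that do not move let the fingers close. It gives the time, the measured TCP pose, the force, the opening and the grip force at its end, in the units of the state.
- arm.read_state(): the state, without advancing time (a new reading comes with each control period).
- arm.snapshot(name): name is "scene" or "side" or "wrist"; returns a dict with "image" (384x512x3 uint8, red, green, blue), "depth" (384x512 float32, m along the optical axis (not along the pixel's ray), 0 where there is no reading), "fov_y" (degrees; the focal length in pixels is half the picture's height over the tangent of half this angle, whatever the lens; pixels are square), "cx", "cy" (the principal point, pixels), "D" ([k1, k2, p1, p2, k3] as OpenCV has them; the pictures are not rectified), "pose" (4x4, takes a point from camera to world coordinates); the wrist camera has in their place "T_tool_cam" (4x4, takes a point from camera to tool coordinates, whose origin is the TCP and whose axes are the flange's). Camera axes: x right, y up, looking along -z (the intrinsics and any distortion apply to the point x, -y, -z); pixel columns grow to the right and rows downward; lengths in m; the calibration is good to about 2 mm. A picture is of the moment at which its call begins: read the wrist's pose just before it.
- arm.close_job(): hands the job in; it is judged then, once.
The state is a dict: "time": time; "q": joint angles; "joint_velocities": joint speeds; "joint_torque": joint torques, N m; "tool_pos": TCP position; "tool_rot": TCP orientation; "wrist_force": force on the tool from outside, world axes, zero at the start; "ft_torque": the same for the moment, N m; "gripper_width": opening from 0.0 (shut) to 1.0 (fully open); "grasp_force": force on a finger pad.
Only numpy, scipy, OpenCV 4.12 (cv2) and the standard library are available. Lean on these libraries where they do the work, as an engineer would, in place of code of your own. Each camera call takes 0.05 s, during which the arm holds its last target. There are 200 camera calls.

### The job

Blow the dust out of the clamping fork and get it ready for inspection: lay it flat in the middle of the black spray mat, lengthwise, with its slotted end towards the blue canister, and let go; then press the canister's red nozzle cap right down and let it spring back up; last, swing the magnifier so that its lens is centred over the mat, and leave it there. If the magnifier is in the way at first, swing it aside; never spray without the fork on the mat or with the lens over the mat, and do not push the other things about.

Things in the scene. Friction and masses are not known exactly. Their poses are not given: they have to be found in the camera images.
- mat_centre (a point): centre of the top of the black rubber spray mat (62 mm along x, 118 mm along y, top 11 mm above the bench) on the fixed aluminium cleaning station on the white bench. Its x points across the mat to the magnifier's post (14 mm thick, at x +130, y +55 mm), y along the mat to the blue canister (axis at y +110 mm; 52 mm wide, holder cup 62 mm wide), z up. Place and heading of the station vary.
- fork_centre (a point): centre, half-way up, of the loose steel clamping fork: flat, 97 mm long (its y axis), 38 mm wide (x), 10 mm thick, 70 g. The narrow -y half (24 mm wide) has a long slot; the +y half is solid and 38 mm wide: grip it there across its width, 15 to 20 mm from this point along +y. It starts flat on the blue pad on the black table at the robot's right.
- fork_slot_end (a point): point on the fork's slotted (narrow) end, 40 mm from its centre along its -y, half-way up.
- pad: fixed blue pad under the fork, 150 x 130 x 2 mm (x, y, z), origin at the centre of its underside, level with the bench (z = 0). From about 100 mm off along its -y stands the side of the laser enclosure, 190 mm high: keep a wide gripper clear of it. 110 to 130 mm off along +x, at its +y side, the plunger of a syringe holder ends, 90 mm high.
- cap_top (a point): centre of the top of the red nozzle cap on the blue air-duster canister, which is fixed in the station: round, 31 mm wide, top 152 mm above the bench when up. Its small white nozzle points to the mat.
- spray_cap (a joint): travel of the sprung nozzle cap in m: 0 up, 0.007 fully down. The spring pushes back with about 1.8 N at first and 6.7 N fully down; the cap returns by itself when let go.
- knob_grip (a point): gripping point of the magnifier's black upright knob (round, 14 mm thick, 38 mm tall, standing from 189 to 227 mm above the bench, this point at 212 mm) on the outer rim of the lens ring, 186 mm from the hinge axis. It may be pinched from above with any heading and turns freely between the fingers.
- lens_centre (a point): centre of the magnifier lens: a white ring 86 mm wide and 14 mm thick (179 to 193 mm above the bench) with a clear lens, at the end of a level arm, 141 mm from the hinge axis.
- magnifier_hinge (a point): point on the vertical hinge axis of the magnifier arm, on top of its post (the hub there reaches 209 mm above the bench).
- magnifier (a joint): angle of the magnifier arm in rad. 0: lens straight above the mat centre; growing as the arm turns clockwise seen from above; about 0.80: lens above the canister's cap; above about 1.4 it is clear of both mat and cap. Limits -0.3 and 1.9. The joint is stiff (friction 0.25 N m, about 1.5 N at the knob) and stays where it is left.
- tape_roll: roll of white tape lying flat, 69 mm wide, 18 mm high; it lies on the black table beyond the blue pad. Origin at the centre of its underside
- marker_blue: felt marker with a blue cap, 132 mm long, 15 mm high, lying along the edge of the blue pad. Origin at the middle of its underside, x along it
- red_capped_jar: glass jar with red screw cap, 48 mm wide, 96 mm tall, standing beside the canister. Origin at the centre of its underside
- lens_case: cylindrical pale case with black ends, 34 mm wide, 68 mm tall, standing behind the mat. Origin at the centre of its underside
- marker_black: felt marker with a black cap, 132 mm long, 15 mm high, lying along the front of the plate. Origin at the middle of its underside, x along it
- mouse: black computer mouse, 96 x 58 x 37 mm, on the white bench further left. Origin at the centre of its underside

How it is judged:
On the way, in this order (a step that is already met when the one before it is completed fails the run):
1. the fork lies on the mat, slotted end towards the canister, and is let go (x of fork_centre in the frame of mat_centre between -0.015 and 0.015 m and y of fork_centre in the frame of mat_centre between -0.018 and 0.018 m and z of fork_centre in the frame of mat_centre below 0.01 m and angle between the y axis of fork_centre and the y axis of mat_centre, either way round below 0.26 rad and y of fork_slot_end in the frame of mat_centre above 0.01 m and angle between fork_centre's own z axis and vertical below 0.12 rad and contact force between the fingers and clamp_fork below 0.3 N), for 0.2 s.
2. the nozzle cap is pressed down (by 5 mm or more) (value of joint spray_cap above 0.005 m), for 0.05 s.
3. the nozzle cap has sprung back up (value of joint spray_cap below 0.0015 m), for 0.05 s.
4. the lens is centred over the mat (horizontal distance between lens_centre and mat_centre below 0.022 m), for 0.2 s.
At the end, for the whole second after the job is handed in: The fork lies flat and at rest on the mat, its centre within 15 mm across and 18 mm along of the mat's centre, its length within 0.26 rad of the mat's, slotted end towards the canister; the cap is up (within 1.5 mm); the lens centre is within 22 mm (horizontally) of the mat's centre and at rest (x of fork_centre in the frame of mat_centre between -0.015 and 0.015 m and y of fork_centre in the frame of mat_centre between -0.018 and 0.018 m and z of fork_centre in the frame of mat_centre below 0.01 m and angle between the y axis of fork_centre and the y axis of mat_centre, either way round below 0.26 rad and y of fork_slot_end in the frame of mat_centre above 0.01 m and angle between fork_centre's own z axis and vertical below 0.12 rad and horizontal distance between lens_centre and mat_centre below 0.022 m and value of joint spray_cap below 0.0015 m and linear speed of clamp_fork below 0.02 m/s and velocity of joint magnifier between -0.05 and 0.05 rad/s); the robot touches nothing.
It fails at once if the cap is pressed (over 3 mm) while the fork is not in place on the mat (value of joint spray_cap above 0.003 m and not (x of fork_centre in the frame of mat_centre between -0.015 and 0.015 m and y of fork_centre in the frame of mat_centre between -0.018 and 0.018 m and z of fork_centre in the frame of mat_centre below 0.01 m and angle between the y axis of fork_centre and the y axis of mat_centre, either way round below 0.26 rad and y of fork_slot_end in the frame of mat_centre above 0.01 m and angle between fork_centre's own z axis and vertical below 0.12 rad)).
It fails at once if the cap is pressed (over 3 mm) while the lens is over the mat (centres within 60 mm) (value of joint spray_cap above 0.003 m and horizontal distance between lens_centre and mat_centre below 0.06 m).
It fails at once if a bystander is pushed more than 30 mm from its place (distance of any of tape_roll, marker_blue, red_capped_jar, lens_case, marker_black, mouse from where it was at the start of the episode above 0.03 m).
It also fails if it takes over 72 s, if anything falls off the work surface, if the arm or the gripper's body presses on something with over 40 N, if the wrist force passes 120 N, or if a joint passes its speed limit or range.

## Working session

There is one attempt and no reset: what is moved stays moved. The work goes in short steps, Python scripts to look and compute and a shell command to move; the robot and the scene stay as the last step left them, time stands still between calls to the robot, and variables do not carry over. Pictures are saved under pics/ and viewed, at most 10 in all, crops included, and the job is handed in when it is done.

```bash
mkdir -p pics; cat > h.py <<'E'
import numpy as np, cv2
from scipy.spatial.transform import Rotation as R
from workcell import arm
def snap(n):
    st=arm.read_state(); s=arm.snapshot(n)
    if n=="wrist":
        T=np.eye(4); q=st["tool_rot"]; T[:3,:3]=R.from_quat([q[1],q[2],q[3],q[0]]).as_matrix(); T[:3,3]=st["tool_pos"]
        s["pose"]=T@s["T_tool_cam"]
    return s
def save(s,f): cv2.imwrite("pics/"+f,s["image"][:,:,::-1])
def cloud(s):
    h,w=s["depth"].shape; f=h/2/np.tan(np.radians(s["fov_y"])/2)
    K=np.array([[f,0,s["cx"]],[0,f,s["cy"]],[0,0,1]])
    u,v=np.meshgrid(np.arange(w),np.arange(h))
    p=cv2.undistortPoints(np.stack([u,v],-1).reshape(-1,1,2).astype(np.float64),K,np.array(s["D"],float)).reshape(h,w,2)
    d=s["depth"]; P=np.stack([p[...,0]*d,-p[...,1]*d,-d],-1)
    P=P@s["pose"][:3,:3].T+s["pose"][:3,3]; P[d<=0]=np.nan
    return P
E
python3 - <<'E'
from h import *
for n in("scene","side"):
    s=snap(n); save(s,n+"0.png"); np.savez(n+"0.npz",P=cloud(s),im=s["image"]); print(n,s["pose"].round(2).tolist())
E
```

```text
scene [[-0.83, 0.37, -0.42, -0.03], [-0.56, -0.52, 0.64, 0.9], [0.02, 0.77, 0.64, 0.95], [0.0, 0.0, 0.0, 1.0]]
side [[0.87, 0.3, -0.4, -0.16], [-0.5, 0.49, -0.71, -1.07], [-0.02, 0.82, 0.57, 1.07], [0.0, 0.0, 0.0, 1.0]]
```

View pics/scene0.png

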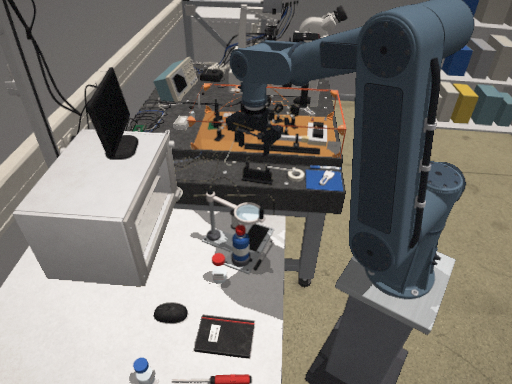

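View pics/side0.png

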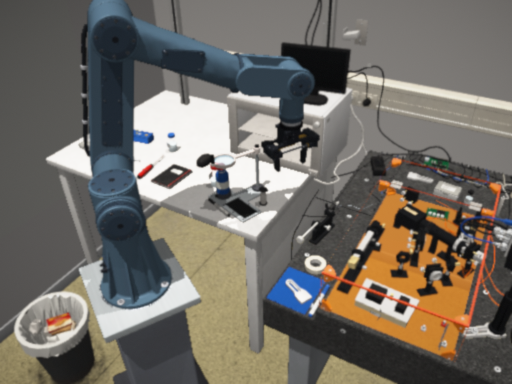

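The scene view shows the pad and fork at about (326,178), canister cap (240,230), lens ring (247,212), mat (260,238). The side view shows the fork at (297,291), pad, cap (222,168), ring (225,160), mat (241,208), post (257,165).

```bash
python3 - <<'E'
from h import *
a=[]
for n,(u0,v0,u1,v1) in {"scene":(190,160,350,280),"side":(190,140,340,320)}.items():
    z=np.load(n+"0.npz"); im=z["im"]; P=z["P"]
    c=cv2.resize(im[v0:v1,u0:u1],None,fx=3.2,fy=3.2,interpolation=cv2.INTER_CUBIC)
    a.append(cv2.resize(c,(390,int(c.shape[0]*390/c.shape[1]))))
    hsv=cv2.cvtColor(im,cv2.COLOR_RGB2HSV).astype(int); H,S,V=hsv[...,0],hsv[...,1],hsv[...,2]
    Z=P[...,2]; box=np.zeros(Z.shape,bool); box[v0:v1,u0:u1]=1
    def rep(nm,m):
        m=m&box; p=P[m]
        if len(p): print(n,nm,len(p),np.median(p,0).round(3),p.mean(0).round(3),p.min(0).round(3),p.max(0).round(3))
    rep("cap",((H<8)|(H>172))&(S>130)&(Z>.13)&(Z<.165))
    rep("jar",((H<8)|(H>172))&(S>130)&(Z>.07)&(Z<.11))
    rep("high .17-.20",(Z>.172)&(Z<.200))
    rep("knob",(Z>.2)&(Z<.235))
    rep("pad",(H>100)&(H<125)&(S>140)&(abs(Z)<.012))
    m=(H>100)&(H<125)&(S>140)&(abs(Z)<.012)&box
    hull=np.zeros(Z.shape,np.uint8); cv2.fillConvexPoly(hull,cv2.convexHull(np.argwhere(m)[:,::-1].astype(np.int32)),1)
    f=(hull>0)&(S<80)&(V>110)&(abs(Z)<.03); rep("fork",f); np.save(n+"_fork.npy",P[f&box])
    rep("mat",(V<60)&(Z>0.002)&(Z<.02)&(P[...,1]>.1))
h=max(x.shape[0] for x in a); cv2.imwrite("pics/c0.png",np.hstack([cv2.copyMakeBorder(x,0,h-x.shape[0],0,10,0) for x in a])[:,:,::-1])
E
```

```text
scene cap 74 [0.436 0.265 0.153] [0.437 0.265 0.151] [0.426 0.25  0.139] [0.453 0.275 0.158]
scene jar 129 [0.451 0.355 0.097] [0.451 0.355 0.096] [0.433 0.335 0.082] [0.47  0.372 0.102]
scene high .17-.20 665 [0.448 0.231 0.191] [0.46  0.23  0.191] [0.385 0.183 0.175] [0.585 0.268 0.2  ]
scene knob 87 [0.401 0.229 0.21 ] [0.48  0.228 0.212] [0.387 0.218 0.2  ] [0.588 0.242 0.231]
scene pad 528 [ 0.423 -0.277  0.005] [ 0.415 -0.278  0.005] [ 0.322 -0.37  -0.001] [0.507 0.163 0.012]
scene fork 362 [0.45  0.01  0.004] [ 0.446 -0.109  0.007] [ 0.392 -0.371 -0.003] [0.503 0.098 0.023]
scene mat 422 [0.45  0.157 0.013] [0.452 0.17  0.013] [0.377 0.1   0.004] [0.593 0.29  0.02 ]
side cap 3 [0.428 0.251 0.136] [0.428 0.252 0.136] [0.428 0.246 0.132] [0.429 0.26  0.139]
side jar 13 [0.444 0.336 0.091] [0.444 0.337 0.089] [0.434 0.329 0.081] [0.457 0.343 0.094]
side high .17-.20 609 [0.435 0.21  0.189] [0.471 0.051 0.188] [ 0.382 -0.458  0.172] [0.847 0.269 0.2  ]
side knob 49 [0.394 0.219 0.21 ] [0.461 0.22  0.212] [0.383 0.211 0.2  ] [0.584 0.232 0.228]
side pad 1235 [ 0.4   -0.287  0.001] [ 0.409 -0.29   0.001] [ 0.32  -0.4   -0.009] [ 0.5   -0.199  0.011]
side fork 414 [ 0.412 -0.329  0.009] [ 0.414 -0.327  0.008] [ 0.387 -0.399 -0.004] [ 0.476 -0.237  0.019]
side mat 365 [0.456 0.167 0.011] [0.455 0.205 0.011] [0.374 0.101 0.002] [0.543 0.521 0.02 ]
```

View pics/c0.png

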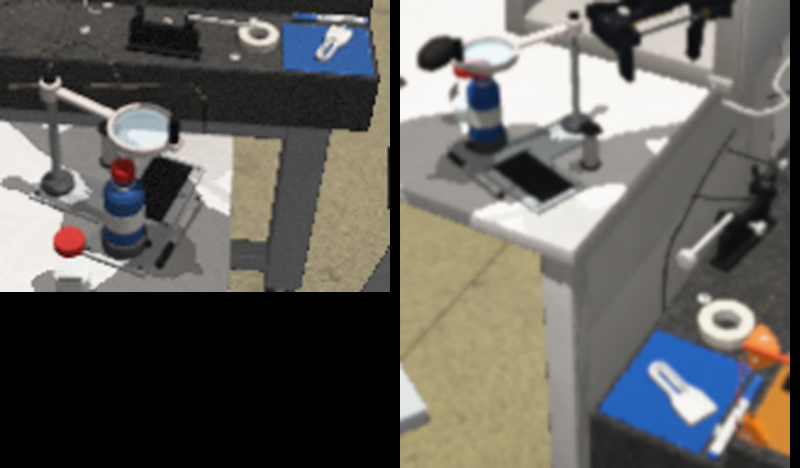

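The crops show the lens between cap and mat. The fork lies on the pad with its narrow end up-left and its solid end down-right (side view), and the markers and lens case are visible.

```bash
python3 - <<'E'
from h import *
from scipy.optimize import least_squares
z=np.load("side0.npz"); P=z["P"]; im=z["im"]; hsv=cv2.cvtColor(im,cv2.COLOR_RGB2HSV).astype(int); S,V,H=hsv[...,1],hsv[...,2],hsv[...,0]
m=(abs(P[...,2]-.19)<.018)
p=P[m]; p=p[(p[:,0]<.6)&(p[:,0]>.37)&(p[:,1]>.15)&(p[:,1]<.3)]
for n in("side","scene"):
    q=np.load(n+"0.npz")["P"]; Q=q.reshape(-1,3); Q=Q[(Q[:,2]>.2)&(Q[:,2]<.235)&(Q[:,1]>.15)&(Q[:,1]<.3)&(Q[:,0]>.35)&(Q[:,0]<.65)]
    for k in(Q[Q[:,0]<.48],Q[Q[:,0]>.53]): print(n,len(k),k.mean(0).round(4),k.min(0).round(3),k.max(0).round(3))
    r=q.reshape(-1,3); r=r[(r[:,2]>.172)&(r[:,2]<.2)&(r[:,0]<.48)&(r[:,0]>.38)&(r[:,1]>.17)&(r[:,1]<.28)]
    print(" ring extents",r.min(0).round(3),r.max(0).round(3))
f=np.load("side_fork.npy"); f=f[(f[:,2]<.02)&(f[:,0]<.46)&(f[:,1]<-.27)&(f[:,1]>-.385)]
print("fork",cv2.minAreaRect((f[:,:2]*1000).astype(np.float32)))
b=(H>100)&(H<125)&(S>140)&(abs(P[...,2])<.009); b=P[b]; b=b[(b[:,1]<-.15)]
print("pad",cv2.minAreaRect((b[:,:2]*1000).astype(np.float32)))
st=arm.read_state(); q=st["tool_rot"]; print(R.from_quat([q[1],q[2],q[3],q[0]]).as_matrix().round(2).tolist())
w=snap("wrist"); save(w,"w0.png")
t=P[(P[...,2]>.02)&(P[...,2]<.3)]; t=t[(t[:,0]>.3)&(t[:,0]<.65)&(t[:,1]<-.1)&(t[:,1]>-.6)]
G=np.zeros((26,18))
for x,y,zz in t: i,j=int((y+.6)/.02),int((x-.3)/.02); G[i,j]=max(G[i,j],zz)
for i in range(25): print(round(-.6+.02*i,2),(G[i]*1000).astype(int).tolist())
E
```

```text
side 30 [0.3895 0.2184 0.2158] [0.383 0.211 0.202] [0.397 0.228 0.228]
side 19 [0.5746 0.2219 0.2058] [0.566 0.211 0.2  ] [0.584 0.232 0.212]
 ring extents [0.382 0.176 0.176] [0.479 0.269 0.2  ]
scene 45 [0.392  0.2264 0.217 ] [0.387 0.218 0.2  ] [0.401 0.233 0.231]
scene 42 [0.5746 0.2307 0.2065] [0.565 0.219 0.2  ] [0.588 0.242 0.213]
 ring extents [0.385 0.183 0.18 ] [0.478 0.268 0.199]
fork ((423.2102966308594, -326.0318298339844), (66.91133880615234, 116.4566421508789), 5.286914825439453)
pad ((417.9474182128906, -297.00177001953125), (156.20614624023438, 153.94688415527344), 28.654457092285156)
[[-0.0, 1.0, -0.0], [1.0, 0.0, 0.0], [0.0, -0.0, -1.0]]
-0.6 [0, 0, 0, 0, 0, 0, 0, 0, 0, 193, 193, 51, 77, 76, 78, 50, 50, 48]
-0.58 [0, 0, 0, 0, 0, 0, 0, 0, 50, 193, 50, 73, 78, 97, 93, 77, 77, 48]
-0.56 [0, 0, 0, 0, 0, 0, 0, 41, 193, 192, 50, 76, 98, 97, 97, 96, 81, 48]
-0.54 [0, 0, 0, 0, 0, 0, 0, 47, 194, 49, 64, 76, 77, 97, 96, 92, 78, 0]
-0.52 [0, 0, 0, 0, 0, 0, 48, 194, 192, 50, 77, 96, 95, 99, 95, 79, 0, 49]
-0.5 [0, 0, 0, 0, 0, 0, 190, 193, 52, 50, 76, 97, 98, 99, 85, 80, 48, 51
[... 628 characters left out ...]
 0, 0, 0, 0, 0, 0, 0, 0, 0, 188, 189, 45, 116, 117]
-0.3 [0, 0, 0, 0, 0, 0, 0, 0, 0, 0, 0, 0, 0, 0, 39, 188, 189, 0]
-0.28 [0, 0, 0, 0, 0, 0, 0, 0, 0, 20, 24, 22, 20, 0, 0, 0, 189, 188]
-0.26 [0, 0, 0, 0, 0, 0, 0, 0, 0, 21, 0, 21, 23, 0, 0, 0, 0, 0]
-0.24 [0, 0, 0, 0, 0, 0, 0, 0, 0, 21, 23, 22, 23, 0, 0, 0, 0, 0]
-0.22 [0, 0, 0, 0, 0, 0, 0, 0, 0, 0, 23, 0, 0, 0, 0, 0, 0, 0]
-0.2 [0, 0, 0, 0, 0, 0, 0, 0, 0, 90, 93, 0, 0, 0, 0, 0, 0, 0]
-0.18 [0, 0, 0, 0, 0, 0, 0, 0, 0, 93, 88, 82, 84, 0, 0, 0, 0, 0]
-0.16 [0, 0, 0, 0, 0, 0, 0, 0, 0, 0, 0, 0, 86, 82, 82, 85, 48, 49]
-0.14 [0, 0, 0, 0, 0, 0, 0, 0, 0, 0, 0, 0, 0, 55, 85, 86, 61, 61]
-0.12 [0, 0, 0, 0, 0, 0, 0, 0, 0, 0, 0, 0, 0, 0, 75, 0, 54, 59]
```

```bash
python3 -m jog '[-0.4,0.5,0.3,0,0,0,0, -0.46,0.56,0.3,0,0,0,0, -0.46,0.56,0,0,0,0,0, -0.46,0.56,0,0,0,0,0, -0.46,0.56,0,0,0,0,0, -0.46,0.56,0,0,0,0,0, -0.46,0.56,0,0,0,0,0, -0.46,0.56,0,0,0,0,0, -0.46,0.56,0,0,0,0,0, -0.46,0.56,0,0,0,0,0, 0,0,0,0,0,0,0, 0,0,0,0,0,0,0]'
python3 - <<'E'
from h import *
w=snap("wrist"); save(w,"w1.png"); P=cloud(w).reshape(-1,3)
print(w["T_tool_cam"].round(3).tolist())
for a,b in((.205,.235),):
    k=P[(P[:,2]>a)&(P[:,2]<b)]; k=k[(k[:,0]<.5)&(k[:,0]>.33)&(k[:,1]>.15)&(k[:,1]<.3)]
    print(len(k), k.mean(0) if len(k) else '', k.min(0) if len(k) else '',k.max(0) if len(k) else '')
E
```

```text
time: 1.15
tool_pos: [0.3926, 0.2224, 0.2627]
tool_rot: [0.0, 0.706, 0.708, 0.0]
wrist_force: [0.1, -0.5, -0.3]
gripper_width: 1.0
grasp_force: 0.0
[[0.001, 0.958, 0.285, 0.074], [1.0, -0.001, -0.001, 0.001], [-0.001, 0.285, -0.958, -0.146], [0.0, 0.0, 0.0, 1.0]]
424 [0.39314091 0.22675264 0.22253315] [0.38617216 0.21793211 0.20503656] [0.40008018 0.23176407 0.22866674]
```

View pics/w1.png

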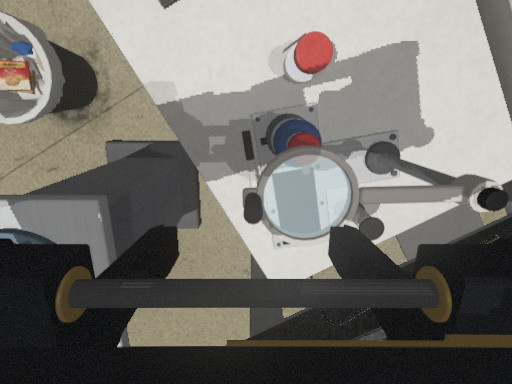

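The wrist view has the knob at about (253,207), the cap under the ring at (303,145), the mat through the lens at (297,200) and the lens case at (370,225). The TCP is right above the knob.

```bash
python3 -m jog '[0,0.06,-0.3,0,0,0,0, 0,0,-0.6,0,0,0,0, 0,0,-0.6,0,0,0,0, 0,0,0,0,0,0,1, 0,0,0,0,0,0,1, 0,0,0,0,0,0,1, 0,0,0,0,0,0,1, 0,0,0,0,0,0,1, 0,0,0,0,0,0,1, 0,0,0,0,0,0,1, 0,0,0,0,0,0,1, 0,0,0,0,0,0,1]'
python3 -m jog '[0.02,0.41,0,0,0,0,1, 0.055,0.41,0,0,0,0,1, 0.09,0.4,0,0,0,0,1, 0.127,0.39,0,0,0,0,1, 0.16,0.38,0,0,0,0,1, 0.19,0.36,0,0,0,0,1]'
```

```text
time: 2.2
tool_pos: [0.3935, 0.2241, 0.2029]
tool_rot: [0.0, 0.707, 0.707, 0.0]
wrist_force: [-0.0, 0.1, 0.1]
gripper_width: 0.346
grasp_force: 0.0
time: 2.7
tool_pos: [0.419, 0.319, 0.2026]
tool_rot: [-0.0, 0.707, 0.707, -0.0]
wrist_force: [0.3, 0.2, 0.3]
gripper_width: 0.005
grasp_force: 0.0
```

```bash
python3 -m jog '[0,0,0.75,0,0,0,0, 0,0,0.75,0,0,0,0,  -0.2,-0.7,0,0,0,0,0, -0.2,-0.7,0,0,0,0,0, -0.2,-0.7,0,0,0,0,0, 0,0,0,0,0,0,0]'
python3 - <<'E'
from h import *
for n in("wrist","scene"):
    k=cloud(snap(n)).reshape(-1,3); k=k[(k[:,2]>.205)&(k[:,2]<.23)]; k=k[(k[:,0]<.54)&(k[:,0]>.33)&(k[:,1]>.15)&(k[:,1]<.4)]
    print(n,len(k), k.mean(0) if len(k) else '', k.min(0) if len(k) else '',k.max(0) if len(k) else '')
E
```

```text
time: 3.2
tool_pos: [0.3939, 0.2312, 0.2626]
tool_rot: [0.0, 0.708, 0.707, -0.001]
wrist_force: [-0.3, -0.3, -0.1]
gripper_width: 0.435
grasp_force: 0.0
wrist 429 [0.39321024 0.22690879 0.22218535] [0.38612102 0.21811406 0.20518367] [0.40006366 0.23165847 0.22871644]
scene 37 [0.39198915 0.22609688 0.22023893] [0.38723914 0.21730961 0.20569742] [0.39953833 0.23280069 0.22943588]
```

```bash
python3 -m jog '[0,-0.15,-0.3,0,0,0,0.55, 0,0,-0.6,0,0,0,0.55, 0,0,-0.6,0,0,0,0.55, 0,0,0,0,0,0,1, 0,0,0,0,0,0,1, 0,0,0,0,0,0,1, 0,0,0,0,0,0,1, 0,0,0,0,0,0,1, 0,0,0,0,0,0,1]'
```

```text
time: 4.05
tool_pos: [0.3921, 0.2285, 0.2031]
tool_rot: [-0.002, 0.707, 0.707, -0.003]
wrist_force: [-14.3, -0.4, 5.1]
gripper_width: 0.146
grasp_force: 29.9
```

```bash
python3 -m jog '[0.05,0.41,0,0,0,0,1, 0.055,0.41,0,0,0,0,1, 0.09,0.4,0,0,0,0,1, 0.127,0.39,0,0,0,0,1]'
python3 -m jog '[0.16,0.38,0,0,0,0,1, 0.194,0.36,0,0,0,0,1, 0.226,0.345,0,0,0,0,1, 0.255,0.32,0,0,0,0,1]'
```

```text
time: 4.38
tool_pos: [0.4015, 0.2945, 0.203]
tool_rot: [-0.005, 0.707, 0.707, -0.005]
wrist_force: [-27.2, 5.5, 12.7]
gripper_width: 0.144
grasp_force: 29.9
time: 4.72
tool_pos: [0.4332, 0.3546, 0.2031]
tool_rot: [-0.008, 0.706, 0.708, -0.003]
wrist_force: [-30.4, 19.6, 8.4]
gripper_width: 0.141
grasp_force: 29.9
```

```bash
python3 -m jog '[0.25,0.32,0,0,0,0,1, 0.27,0.3,0,0,0,0,1]'
python3 -m jog '[0.3,0.27,0,0,0,0,1, 0.32,0.24,0,0,0,0,1]'
```

```text
time: 4.88
tool_pos: [0.456, 0.3797, 0.2032]
tool_rot: [-0.007, 0.706, 0.708, -0.001]
wrist_force: [-17.7, 13.5, 1.5]
gripper_width: 0.133
grasp_force: 30.9
time: 5.05
tool_pos: [0.4826, 0.4, 0.2033]
tool_rot: [-0.005, 0.706, 0.708, 0.0]
wrist_force: [-11.4, 14.0, -0.7]
gripper_width: 0.118
grasp_force: 30.8
```

```bash
python3 -m jog '[0,0,0,0,0,0,0.5, 0,0,0,0,0,0,0.5, 0,0,0,0,0,0,0.5, 0,0,0.6,0,0,0,0, 0,0,0.9,0,0,0,0, 0,0,0.5,0,0,0,0, 0,0,0,0,0,0,0]'
python3 - <<'E'
from h import *
s=snap("wrist"); save(s,"w2.png"); np.savez("w2.npz",P=cloud(s),im=s["image"]); k=cloud(s).reshape(-1,3)
s=snap("scene"); np.savez("s2.npz",P=cloud(s),im=s["image"]); 
for n in("w2","s2"):
    z=np.load(n+".npz");P=z["P"];hsv=cv2.cvtColor(z["im"],cv2.COLOR_RGB2HSV).astype(int);H,S,V=[hsv[...,i] for i in range(3)]
    k=P.reshape(-1,3); k=k[(k[:,2]>.205)&(k[:,2]<.232)&(k[:,0]>.35)&(k[:,0]<.7)&(k[:,1]>.15)&(k[:,1]<.5)]
    for a in (k[k[:,1]>.33],k[(k[:,1]<.27)]): print(n,len(a),a.mean(0).round(4),(a.min(0)/2+a.max(0)/2).round(4))
    def rep(nm,m):
        p=P[m&(P[...,1]>.08)&(P[...,0]<.62)]
        if len(p)>10: print(n,nm,len(p),np.median(p,0).round(4),((np.percentile(p,3,0)+np.percentile(p,97,0))/2).round(4)); 
        return p
    red=((H<8)|(H>172))&(S>130)
    rep("cap",red&(P[...,2]>.147)&(P[...,2]<.162))
    rep("jar",red&(P[...,2]>.09)&(P[...,2]<.105))
    p=rep("mat",(V<60)&(P[...,2]>0.006)&(P[...,2]<.018))
    p=p[abs(p[:,0]-.45)<.1];p=p[abs(p[:,1]-.155)<.07]; print(cv2.minAreaRect((p[:,:2]*1000).astype(np.float32)))
E
```

```text
time: 5.63
tool_pos: [0.4899, 0.3947, 0.2902]
tool_rot: [0.002, 0.707, 0.707, 0.005]
wrist_force: [0.5, 0.5, -0.1]
gripper_width: 0.628
grasp_force: 0.0
w2 914 [0.574  0.4575 0.2203] [0.5532 0.4424 0.2185]<stdin>:7: RuntimeWarning: Mean of empty slice.
  ret = um.true_divide(
Traceback (most recent call last):
ValueError: zero-size array to reduction operation minimum which has no identity
```

View pics/w2.png

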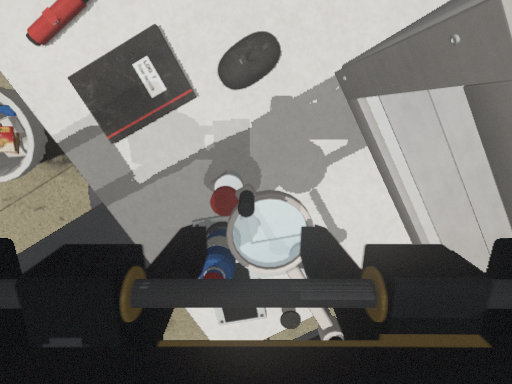

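```bash
python3 -m jog '[0,-0.7,0.3,0,0,0,0, 0,-0.8,0.4,0,0,0,0, -0.2,-0.8,0.4,0,0,0,0, -0.2,-0.8,0.4,0,0,0,0, -0.2,-0.8,0,0,0,0,0, -0.2,0,0,0,0,0,0, 0,0,0,0,0,0,0, 0,0,0,0,0,0,0]'
cat > m.py <<'E'
from h import *
s=snap("wrist"); save(s,"w3.png"); np.savez("w3.npz",P=cloud(s),im=s["image"])
s=snap("scene"); np.savez("s3.npz",P=cloud(s),im=s["image"]); 
s=snap("side"); np.savez("d3.npz",P=cloud(s),im=s["image"]); 
for n in("w3","s3","d3"):
    z=np.load(n+".npz");P=z["P"];hsv=cv2.cvtColor(z["im"],cv2.COLOR_RGB2HSV).astype(int);H,S,V=[hsv[...,i] for i in range(3)]
    def rep(nm,m):
        p=P[m&(P[...,1]>.08)&(P[...,0]<.66)&(P[...,0]>.36)&(P[...,1]<.45)]
        if len(p)>10: print(n,nm,len(p),np.median(p,0).round(4),((np.percentile(p,2,0)+np.percentile(p,98,0))/2).round(4),np.ptp(p,0).round(3)) 
        return p
    red=((H<8)|(H>172))&(S>130); Z=P[...,2]
    rep("knob",(Z>.212)&(Z<.232)&(P[...,1]>.3))
    rep("hub",(Z>.202)&(Z<.212)&(P[...,1]<.28)&(P[...,0]>.53))
    rep("ring",(Z>.185)&(Z<.198)&(P[...,1]>.27))
    rep("cap",red&(Z>.147)&(Z<.162))
    rep("jar",red&(Z>.09)&(Z<.105))
    p=rep("mat",(V<60)&(Z>0.006)&(Z<.018)&(P[...,1]<.24)&(P[...,0]<.52))
    print(cv2.minAreaRect((p[:,:2]*1000).astype(np.float32)))
E
python3 m.py
```

```text
time: 6.4
tool_pos: [0.4546, 0.2378, 0.3418]
tool_rot: [-0.0, 0.707, 0.707, -0.0]
wrist_force: [0.9, 0.2, 0.2]
gripper_width: 0.998
grasp_force: 0.0
w3 knob 317 [0.4847 0.3894 0.2261] [0.485  0.3904 0.2207] [0.013 0.014 0.016]
w3 hub 248 [0.5777 0.2313 0.2085] [0.5784 0.2306 0.2064] [0.017 0.018 0.009]
w3 ring 7152 [0.5116 0.3508 0.1886] [0.5099 0.3352 0.1901] [0.096 0.128 0.013]
w3 cap 411 [0.4406 0.262  0.1517] [0.4411 0.2617 0.1515] [0.028 0.027 0.005]
w3 jar 485 [0.4524 0.3553 0.0955] [0.453  0.3557 0.0956] [0.03  0.033 0.005]
w3 mat 47 [0.3893 0.2328 0.0124] [0.4283 0.2185 0.0122] [0.095 0.069 0.007]
((425.2469482421875, 205.88467407226562), (40.482627868652344, 99.97854614257812), 70.8035659790039)
s3 knob 33 [0.4811 0.391  0.2246] [0.483  0.3901 0.222 ] [0.014 0.012 0.017]
s3 hub 24 [0.5736 0.2301 0.2091] [0.5774 0.2291 0.2074] [0.017 0.017 0.008]
s3 ring 587 [0.51   0.3456 0.191 ] [0.5062 0.3374 0.1915] [0.095 0.129 0.012]
s3 cap 54 [0.4379 0.2632 0.1533] [0.4397 0.2629 0.1516] [0.026 0.028 0.009]
s3 jar 106 [0.4515 0.3547 0.0968] [0.4531 0.3544 0.0963] [0.038 0.034 0.01 ]
s3 mat 338 [0.4539 0.1472 0.013 ] [0.4387 0.1639 0.0128] [0.115 0.146 0.01 ]
((443.3045654296875, 174.01797485351562), (65.65969848632812, 167.02491760253906), 23.33806800842285)
d3 knob 13 [0.4813 0.3853 0.2208] [0.4826 0.389  0.2223] [0.013 0.02  0.013]
d3 hub 13 [0.5752 0.2237 0.2082] [0.5768 0.2241 0.2079] [0.018 0.017 0.006]
d3 ring 244 [0.5088 0.3419 0.1889] [0.5064 0.3325 0.1905] [0.097 0.122 0.012]
d3 cap 23 [0.4336 0.253  0.1497] [0.4349 0.252  0.1508] [0.024 0.026 0.007]
d3 jar 29 [0.4476 0.3491 0.0943] [0.4509 0.3496 0.0951] [0.032 0.037 0.01 ]
d3 mat 250 [0.4567 0.1508 0.011 ] [0.4368 0.166  0.0114] [0.113 0.147 0.012]
((445.84710693359375, 174.42767333984375), (75.06794738769531, 171.1706085205078), 25.879199981689453)
```

View pics/w3.png

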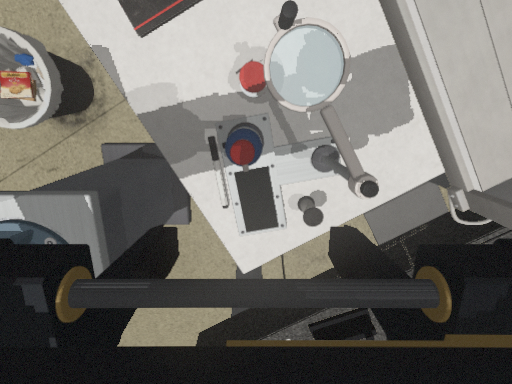

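The wrist view shows the mat as a quad with corners near (234,178), (266,166), (279,224), (247,232). The cap is at (242,152), the hinge hub at (368,188), and the lens is swung clear at (306,65).

```bash
python3 - <<'E'
from h import *
z=np.load("w3.npz");P=z["P"];g=cv2.cvtColor(z["im"],cv2.COLOR_RGB2GRAY)
print(g[200,256],g[200,240])
m=np.zeros(g.shape,np.uint8); m[160:240,226:290]=(g[160:240,226:290]<70)
n,l,s,c=cv2.connectedComponentsWithStats(m); k=l[200,256]; print(s[k])
p=P[(l==k)]; print(np.nanmedian(p,0)); p=p[abs(p[:,2]-.011)<.012]; r=cv2.minAreaRect((p[:,:2]*1000).astype(np.float32)); print(r, cv2.boxPoints(r).round().tolist())
cap=np.array([.4411,.2617]);h=np.array([.578,.2305])
a=np.arctan2(*(h-cap)[::-1])-np.arctan2(-55,130); print("heading",np.degrees(a),"mat",cap-.11*np.array([-np.sin(a),np.cos(a)]))
E
```

```text
65 70
[ 235  167   41   62 1498]
[0.46031819 0.16855951 0.01091572]
((460.8863220214844, 154.2705078125), (58.7175178527832, 113.61031341552734), 10.244213104248047) [[422.0, 205.0], [442.0, 93.0], [500.0, 104.0], [480.0, 215.0]]
heading 10.093469207829031 mat [0.460378   0.15340245]
```

```bash
python3 -m jog '[0,-0.85,0,0,0,0,0, 0,-0.85,0,0,0,0,0, 0,-0.85,0,0,0,0,0, 0,-0.85,0,0,0,0,0, 0,-0.85,0,0,0,0,0, 0,-0.85,0,0,0,0,0, 0,-0.85,0,0,0,0,0, 0,-0.85,0,0,0,0,0, 0,-0.85,0,0,0,0,0, 0,-0.85,0,0,0,0,0, 0,-0.85,0,0,0,0,0, -0.3,-0.85,0,0,0,0,0]' && python3 -m jog '[-0.3,-0.85,0,0,0,0,0, -0.3,-0.85,0,0,0,0,0, 0,-0.7,0,0,0,0,0, 0,0,0,0,0,0,0, 0,0,0,0,0,0,0]'
cat > f.py <<'E'
from h import *
import sys
s=snap("wrist"); save(s,sys.argv[1]+".png"); P=cloud(s); hsv=cv2.cvtColor(s["image"],cv2.COLOR_RGB2HSV).astype(int);H,S,V=[hsv[...,i] for i in range(3)]
b=((H>100)&(H<125)&(S>130)&(abs(P[...,2])<.02)&(P[...,1]<-.15)); B=P[b]; r=cv2.minAreaRect((B[:,:2]*1000).astype(np.float32)); print("pad",r)
hull=np.zeros(b.shape,np.uint8); cv2.fillConvexPoly(hull,cv2.convexHull(np.argwhere(b)[:,::-1].astype(np.int32)),1)
f=((hull>0)&(S<90)&(V>90)&(P[...,2]<.03)).astype(np.uint8)
n,l,st,c=cv2.connectedComponentsWithStats(f); k=1+np.argmax(st[1:,4]); p=P[(l==k)]
print(st[k],np.nanmedian(p,0)); p=p[np.isfinite(p[:,0])]
r=cv2.minAreaRect((p[:,:2]*1000).astype(np.float32)); print("fork",r); c=np.array(r[0])/1000
bx=cv2.boxPoints(r)/1000; e=bx[1]-bx[0],bx[2]-bx[1]; u=max(e,key=np.linalg.norm); L=np.linalg.norm(u); u=u/L
t=(p[:,:2]-c)@u; w=(p[:,:2]-c)@np.array([-u[1],u[0]])
A,Bw=np.ptp(w[(t>.3*L)]),np.ptp(w[t<-.3*L]); print("ends",A,Bw,"top z",np.median(p[:,2]))
if Bw>A:u=-u
print("centre",c,"fork y dir",u,np.degrees(np.arctan2(u[1],u[0])),"L",L)
g=c+.017*u; print("grip",g)
E
python3 f.py w4
```

```text
time: 7.55
tool_pos: [0.4441, -0.1715, 0.3421]
tool_rot: [-0.0, 0.707, 0.708, 0.0]
wrist_force: [0.7, -0.5, -0.2]
gripper_width: 0.999
grasp_force: 0.0
time: 7.97
tool_pos: [0.4192, -0.2669, 0.3418]
tool_rot: [-0.001, 0.708, 0.707, 0.0]
wrist_force: [0.0, 0.0, -0.6]
gripper_width: 0.999
grasp_force: 0.0
pad ((418.3662414550781, -291.8670349121094), (146.65855407714844, 140.46485900878906), 29.36700439453125)
[238 142  23  56 855] [ 0.41055441 -0.3081602   0.0113338 ]
fork ((408.5435485839844, -296.75213623046875), (40.85792541503906, 99.79656219482422), 4.951146602630615)
ends 0.04085793170907632 0.023954655102000795 top z 0.011333800890875156
centre [ 0.40854355 -0.29675214] fork y dir [ 0.08630638 -0.99626863] -85.04885 L 0.09979656
grip [ 0.41001076 -0.3136887 ]
```

View pics/w4.png

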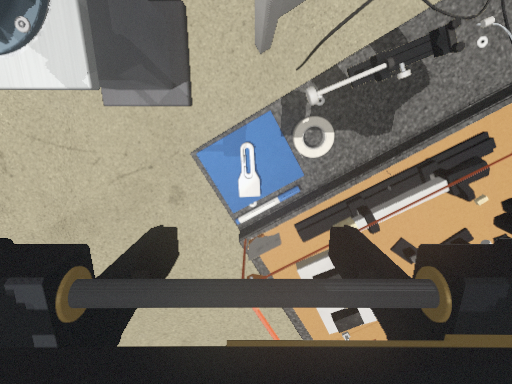

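The wrist view shows the fork at about (249,170), slot up (world +y) and solid end down. The marker runs along (240,220)–(298,190), the tape is at (313,137), and the enclosure rail is at lower right.

```bash
python3 - <<'E'
from h import *
n=np.array([np.sin(np.radians(29.5)),-np.cos(np.radians(29.5))]); g=np.array([.410,-.3135])
s=snap("wrist"); W=cloud(s)
for nm,P in(("wrist",W),("side",np.load("d3.npz")["P"]),("side0",np.load("side0.npz")["P"])):
    p=P.reshape(-1,3); 
    e=p[(p[:,2]>.06)&(p[:,2]<.25)&(p[:,0]>.3)&(p[:,0]<.6)&(p[:,1]<-.22)&(p[:,1]>-.6)]; d=(e[:,:2]-g)@n
    if len(d): print(nm,"encl",len(d),np.percentile(d,[0,1,5,20]).round(4))
    m=p[(p[:,2]>.009)&(p[:,2]<.03)&(p[:,0]>.38)&(p[:,0]<.52)]; d=(m[:,:2]-g)@n; m=m[(d>.02)&(d<.06)]; d=d[(d>.02)&(d<.06)]
    if len(d): print(nm,"marker",len(d),np.percentile(d,[1,10,50,90]).round(4))
# body corner distance for tool yaw a and centre offset
for a in(5,8):
  for o in(0,-.008):
    c=np.array([np.cos(np.radians(a)),np.sin(np.radians(a))]); v=np.array([c[1],-c[0]])
    print(a,o,"body",((o+.0935)*c+.0375*v)@n,"finger(open60)",((o+.048)*c+.009*v)@n)
E
```

```text
wrist encl 4105 [0.0787 0.0795 0.081  0.0823]
wrist marker 354 [0.0203 0.0231 0.056  0.0592]
side encl 2107 [0.0814 0.0836 0.0951 0.1236]
side marker 56 [0.0208 0.0225 0.0341 0.0586]
side0 encl 2087 [0.0817 0.0836 0.0951 0.1235]
side0 marker 54 [0.0211 0.0224 0.0335 0.0593]
5 0 body 0.07289736584622873 finger(open60) 0.02809492708538837
5 -0.008 body 0.06957981990497882 finger(open60) 0.024777381144138456
8 0 body 0.06915852349804773 finger(open60) 0.02596581699460449
8 -0.008 body 0.06622651368425334 finger(open60) 0.023033807180810113
```

```bash
python3 -m jog '[-0.13,-0.37,-0.3,0,0,0.7,0.35, -0.13,-0.37,-0.6,0,0,0.7,0.35, -0.125,-0.38,-0.7,0,0,0.6,0.35, 0,0,-0.8,0,0,0,0.35, 0,0,-0.8,0,0,0,0.35, 0,0,-0.8,0,0,0,0.35, 0,0,-0.8,0,0,0,0.35, 0,0,-0.8,0,0,0,0.35, 0,0,-0.8,0,0,0,0.35, 0,0,-0.6,0,0,0,0.35, 0,0,-0.5,0,0,0,0.35, 0,0,0,0,0,0,0.35]' && python3 -m jog '[0,0,0,0,0,0,0.35]'
```

```text
time: 9.07
tool_pos: [0.4023, -0.3069, 0.0389]
tool_rot: [-0.004, 0.642, 0.767, 0.001]
wrist_force: [-0.9, 0.6, 0.3]
gripper_width: 0.649
grasp_force: 0.0
time: 9.15
tool_pos: [0.4038, -0.3092, 0.0422]
tool_rot: [-0.001, 0.642, 0.767, 0.0]
wrist_force: [-0.2, -0.1, 1.0]
gripper_width: 0.652
grasp_force: 0.0
```

```bash
python3 -m jog '[0,-0.04,-0.3,0,0,0,0.35, 0,-0.02,-0.3,0,0,0,0.35, 0,0,-0.2,0,0,0,0.35, 0,0,-0.12,0,0,0,0.35, 0,0,0,0,0,0,0.35, 0,0,0,0,0,0,0.35]' && python3 -m jog '[0,0,0,0,0,0,1, 0,0,0,0,0,0,1, 0,0,0,0,0,0,1, 0,0,0,0,0,0,1, 0,0,0,0,0,0,1, 0,0,0,0,0,0,1]'
```

```text
time: 9.65
tool_pos: [0.4034, -0.3133, 0.0057]
tool_rot: [-0.0, 0.643, 0.766, 0.0]
wrist_force: [0.1, -0.0, 0.2]
gripper_width: 0.648
grasp_force: 0.0
time: 10.15
tool_pos: [0.4039, -0.3137, 0.0064]
tool_rot: [0.0, 0.643, 0.766, -0.0]
wrist_force: [0.7, 0.9, 4.5]
gripper_width: 0.419
grasp_force: 31.9
```

```bash
python3 -m jog '[0,0,0.2,0,0,0,1, 0,0,0.4,0,0,0,1, 0,0,0.7,0,0,0,1, 0,0,0.8,0,0,0,1, 0,0,0.8,0,0,0,1, 0,0,0.8,0,0,0,1, 0,0,0.8,0,0,0,1, 0,0,0.8,0,0,0,1, 0,0,0.8,0,0,0,1, 0,0,0.4,0,0,0,1, 0,0,0,0,0,0,1, 0,0,0,0,0,0,1]'
python3 - <<'E'
from h import *
s=snap("wrist"); save(s,"w5.png")
for n in("side","scene"):
    P=cloud(snap(n)).reshape(-1,3); t=np.array(arm.read_state()["tool_pos"])
    p=P[(abs(P[:,2]-t[2]-.001)<.012)&(np.linalg.norm(P[:,:2]-t[:2],axis=1)<.12)]
    u=np.array([.1754,-.9845]); d=(p[:,:2]-t[:2])@u; w=(p[:,:2]-t[:2])@np.array([.9845,.1754]); k=abs(w)<.03
    print(n,len(p),np.percentile(d[k],[0,2,98,100]).round(4),np.percentile(w[k&(d<-.03)],[0,5,50,95,100]).round(4), np.median(p[k],0))
E
```

```text
time: 11.15
tool_pos: [0.4036, -0.3134, 0.2664]
tool_rot: [0.001, 0.643, 0.766, -0.0]
wrist_force: [0.3, 0.6, -0.5]
gripper_width: 0.424
grasp_force: 31.7Traceback (most recent call last):
  File "<stdin>", line 7, in <module>
    return _quantile_unchecked(
        a, q, axis, out, overwrite_input, method, keepdims, weights)
    return _ureduce(a,
                    func=_quantile_ureduce_func,
    ...<5 lines>...
                    overwrite_input=overwrite_input,
                    method=method)
    r = func(a, **kwargs)
    result = _quantile(arr,
                       quantiles=q,
    ...<2 lines>...
                       out=out,
                       weights=wgt)
    slices_having_nans = np.isnan(arr[-1, ...])
                                  ~~~^^^^^^^^^
IndexError: index -1 is out of bounds for axis 0 with size 0
```

View pics/w5.png

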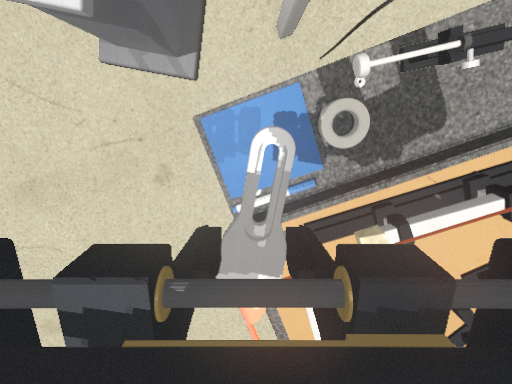

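The fork is held; its slot tip is at (273,130) and its solid end is between the fingers at (252,250), slightly skewed.

```bash
python3 - <<'E'
from h import *
s=snap("wrist"); P=cloud(s); st=arm.read_state(); t=np.array(st["tool_pos"]); hsv=cv2.cvtColor(s["image"],cv2.COLOR_RGB2HSV)
q=P[100:280,200:310].reshape(-1,3); q=q[abs(q[:,2]-t[2])<.06]
a=np.radians(10.1); X=np.array([-np.sin(a),np.cos(a)]);Y=np.array([np.cos(a),np.sin(a)])
d=q[:,:2]-t[:2]; x=d@X; y=d@Y; z=q[:,2]-t[2]
print(len(q),np.percentile(x,[0,1,50,99,100]).round(4))
for lo in np.arange(-.02,.07,.008):
    k=(x>lo)&(x<lo+.008)&(abs(y)<.04)
    if k.sum()>5: print(round(lo+.004,3),k.sum(),"y",y[k].min().round(4),y[k].max().round(4),"z",np.median(z[k]).round(4))
E
```

```text
8747 [-0.0219 -0.0202  0.0091  0.0636  0.0656]
-0.016 765 y -0.0201 0.0189 z 0.0056
-0.008 943 y -0.0189 0.0211 z 0.0057
0.0 1175 y -0.0189 0.0213 z 0.0058
0.008 2704 y -0.0289 0.0321 z 0.0137
0.016 453 y -0.0108 0.0169 z 0.0046
0.024 392 y -0.0062 0.0182 z 0.0046
0.032 417 y -0.0045 0.0196 z 0.0047
0.04 432 y -0.0033 0.0208 z 0.0044
0.048 453 y -0.0017 0.0221 z 0.0046
0.056 537 y -0.0007 0.0224 z 0.0049
0.064 356 y 0.0014 0.0207 z 0.0055
```

```bash
python3 -m jog '[0.05,0.4,0,0,0,0,1, 0.1,0.7,0,0,0,0.15,1, 0.11,0.8,0,0,0,0.15,1, 0.11,0.8,0,0,0,0.2,1, 0.11,0.8,0,0,0,0.2,1, 0.11,0.8,0,0,0,0.2,1, 0.11,0.8,0,0,0,0.2,1, 0.11,0.8,0,0,0,0.2,1, 0.11,0.8,0,0,0,0.2,1, 0.11,0.8,0,0,0,0.2,1, 0.11,0.8,0,0,0,0,1, 0.11,0.8,0,0,0,0,1]' && python3 -m jog '[0.11,0.8,0,0,0,0,1, 0.1,0.8,0,0,0,0,1, 0.05,0.4,0,0,0,0,1, 0.05,0.3,-0.4,0,0,0,1, 0.05,0.2,-0.8,0,0,0,1, 0,0,-0.8,0,0,0,1, 0,0,-0.8,0,0,0,1, 0,0,-0.8,0,0,0,1, 0,0,-0.8,0,0,0,1, 0,0,-0.6,0,0,0,1, 0,0,0,0,0,0,1, 0,0,0,0,0,0,1]'
```

```text
time: 12.3
tool_pos: [0.4523, 0.053, 0.2646]
tool_rot: [-0.001, 0.584, 0.812, -0.0]
wrist_force: [1.2, -0.7, -0.4]
gripper_width: 0.42
grasp_force: 31.7
time: 13.3
tool_pos: [0.4656, 0.1509, 0.0643]
tool_rot: [-0.002, 0.584, 0.812, -0.002]
wrist_force: [-0.3, -0.2, 0.0]
gripper_width: 0.421
grasp_force: 31.7
```

```bash
python3 -m jog '[-0.05,-0.2,0,0,0,0,1, -0.04,-0.18,0,0,0,0,1, 0,0,-0.4,0,0,0,1, 0,0,-0.4,0,0,0,1, 0,0,-0.25,0,0,0,1, 0,0,-0.12,0,0,0,1, 0,0,0,0,0,0,1, 0,0,0,0,0,0,1]'; python3 - <<'E'
from h import *
s=snap("wrist"); save(s,"w6.png")
E
```

```text
time: 13.97
tool_pos: [0.4648, 0.1353, 0.0198]
tool_rot: [0.0, 0.584, 0.812, 0.0]
wrist_force: [0.1, -0.6, 0.6]
gripper_width: 0.42
grasp_force: 31.7
```

View pics/w6.png

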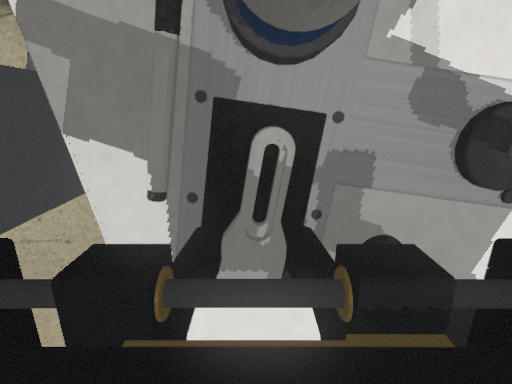

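The fork is over the mat, tip at (273,128) and mat far edge at (214,98)–(326,113), parallel and about 3 mm too far along +x.

```bash
python3 -m jog '[-0.07,0,0,0,0,0,1, 0,0,-0.08,0,0,0,1, 0,0,0,0,0,0,1, 0,0,0,0,0,0,1]' && python3 -m jog '[0,0,0,0,0,0,0.4, 0,0,0,0,0,0,0.4, 0,0,0,0,0,0,0.4, 0,0,0,0,0,0,0.4, 0,0,0.3,0,0,0,0.4, 0,0,0.7,0,0,0,0.4, 0,0,0.8,0,0,0,0.4, 0,0,0.8,0,0,0,0.4, 0,0,0.8,0,0,0,0.4, 0,0,0.8,0,0,0,0.4, 0,0,0,0,0,0,0.4, 0,0,0,0,0,0,0.4]'
cat > v.py <<'E'
from h import *
import sys
s=snap("wrist"); save(s,sys.argv[1]+".png"); P=cloud(s); Z=P[...,2]
M=np.array([.4607,.154]); a=np.radians(10.1); X=np.array([np.cos(a),np.sin(a)]);Y=np.array([-np.sin(a),np.cos(a)])
d=P[...,:2]-M; x=d@X;y=d@Y
k=(Z>.017)&(Z<.025)&(abs(x)<.04)&(abs(y)<.07)
p=np.stack([x[k],y[k]],1); print(len(p),"z",np.median(Z[k]))
r=cv2.minAreaRect((p*1000).astype(np.float32)); print("fork in mat",r)
E
python3 v.py w7
```

```text
time: 14.35
tool_pos: [0.4615, 0.1355, 0.0159]
tool_rot: [-0.0, 0.584, 0.812, -0.0]
wrist_force: [-0.0, 0.7, -1.7]
gripper_width: 0.423
grasp_force: 31.7
time: 15.35
tool_pos: [0.4631, 0.1355, 0.1861]
tool_rot: [0.002, 0.584, 0.812, 0.002]
wrist_force: [-0.1, -1.1, 0.2]
gripper_width: 0.599
grasp_force: 0.0
1477 z 0.02069715597874011
fork in mat ((0.41022300720214844, -0.7175865173339844), (97.08167266845703, 37.97724151611328), 88.84320831298828)
```

```bash
python3 -m jog '[0,0,0.4,0,0,0,1, 0,0,0.4,0,0,0,1, -0.12,0.63,0,0,0,0,1, -0.11,0.63,0,0,0,0,1, -0.11,0.63,0,0,0,0,1, -0.11,0.63,0,0,0,0,1, -0.1,0.63,0,0,0,0,1, 0,0,-0.2,0,0,0,1, 0,0,-0.2,0,0,0,1, 0,0,-0.2,0,0,0,1, 0,0,0,0,0,0,1, 0,0,0,0,0,0,1]'
```

```text
time: 16.4
tool_pos: [0.4391, 0.2602, 0.1905]
tool_rot: [-0.001, 0.585, 0.811, -0.001]
wrist_force: [-0.0, 0.9, 0.7]
gripper_width: 0.008
grasp_force: 0.0
```

```bash
python3 -m jog '[0.05,0.03,-0.4,0,0,0,1, 0,0,-0.4,0,0,0,1, 0,0,0,0,0,0,1, 0,0,0,0,0,0,1]' && python3 -m jog '[0,0,-0.1,0,0,0,1, 0,0,-0.1,0,0,0,1, 0,0,0,0,0,0,1]' && python3 -m jog '[0,0,-0.06,0,0,0,1, 0,0,-0.05,0,0,0,1, 0,0,0,0,0,0,1, 0,0,0,0,0,0,1]'
```

```text
time: 16.73
tool_pos: [0.4414, 0.2618, 0.1596]
tool_rot: [-0.0, 0.585, 0.811, -0.001]
wrist_force: [-0.2, 1.0, -0.2]
gripper_width: 0.005
grasp_force: 0.0
time: 16.98
tool_pos: [0.4421, 0.2626, 0.1522]
tool_rot: [0.0, 0.584, 0.812, 0.0]
wrist_force: [0.7, 0.5, 2.5]
gripper_width: 0.008
grasp_force: 0.9
time: 17.32
tool_pos: [0.4421, 0.2626, 0.1481]
tool_rot: [0.0, 0.584, 0.812, 0.0]
wrist_force: [0.2, -1.7, 4.6]
gripper_width: 0.001
grasp_force: 2.3
```

```bash
python3 -m jog '[0,0,-0.06,0,0,0,1, 0,0,-0.05,0,0,0,1, 0,0,0,0,0,0,1, 0,0,0,0,0,0,1]'
```

```text
time: 17.65
tool_pos: [0.4423, 0.2627, 0.1453]
tool_rot: [0.001, 0.584, 0.812, 0.0]
wrist_force: [-4.7, -3.4, 18.2]
gripper_width: 0.008
grasp_force: 8.6
```

```bash
python3 -m jog '[0,0,-0.04,0,0,0,1, 0,0,0,0,0,0,1, 0,0,0,0,0,0,1]'
```

```text
time: 17.9
tool_pos: [0.4424, 0.2628, 0.1451]
tool_rot: [0.001, 0.584, 0.812, 0.001]
wrist_force: [-10.3, -5.5, 28.3]
gripper_width: 0.009
grasp_force: 14.2
```

```bash
python3 -m jog '[0,0,0.3,0,0,0,1, 0,0,0.5,0,0,0,1, 0,0,0.8,0,0,0,0.45, 0,0,0.8,0,0,0,0.45, 0,0,0.6,0,0,0,0.45, 0.21,0.63,0,0,0,0,0.45, 0.21,0.63,0,0,0,0,0.45, 0.21,0.63,0,0,0,0,0.45, 0.21,0.63,0,0,0,0,0.45, 0.2,0.63,0,0,0,0,0.45, 0,0,0,0,0,0,0.45, 0,0,0,0,0,0,0.45]'
python3 v.py w8; python3 - <<'E'
from h import *
for n in("wrist","scene","side"):
    k=cloud(snap(n)).reshape(-1,3)
    def r(nm,k): print(n,nm,len(k),((np.percentile(k,2,0)+np.percentile(k,98,0))/2).round(4) if len(k)>5 else "")
    r("knob",k[(k[:,2]>.208)&(k[:,2]<.230)&(abs(k[:,0]-.485)<.03)&(abs(k[:,1]-.39)<.03)])
    r("cap z",k[(k[:,2]>.13)&(k[:,2]<.16)&(np.hypot(k[:,0]-.441,k[:,1]-.262)<.01)])
E
```

```text
time: 18.9
tool_pos: [0.4825, 0.3893, 0.2602]
tool_rot: [-0.001, 0.583, 0.812, -0.001]
wrist_force: [-1.1, -0.4, 0.7]
gripper_width: 0.547
grasp_force: 0.0
233 z 0.02071967220357901
fork in mat ((0.2855224609375, -37.222259521484375), (22.532093048095703, 37.92930221557617), 89.48692321777344)
wrist knob 413 [0.4851 0.3918 0.2184]
wrist cap z 0 
scene knob 37 [0.483  0.39   0.2189]
scene cap z 28 [0.4403 0.2625 0.1493]
side knob 18 [0.4823 0.3842 0.2189]
side cap z 15 [0.4406 0.2599 0.1471]
```

```bash
python3 -m jog '[0.05,0.03,-0.43,0,0,0,0.45, 0,0,-0.5,0,0,0,0.45, 0,0,-0.5,0,0,0,0.45, 0,0,0,0,0,0,0.45, 0,0,0,0,0,0,1, 0,0,0,0,0,0,1, 0,0,0,0,0,0,1, 0,0,0,0,0,0,1, 0,0,0,0,0,0,1, 0,0,0,0,0,0,1]'
python3 - <<'E'
import numpy as np
h=np.array([.578,.2305]);t=np.radians(np.linspace(120.2,213.1,19));p=h+.185*np.c_[np.cos(t),np.sin(t)]
print((np.diff(p,axis=0)/.04).round(2).tolist(),p[-1],p[9])
E
```

```text
time: 19.93
tool_pos: [0.4855, 0.39, 0.2053]
tool_rot: [0.0, 0.584, 0.812, 0.001]
wrist_force: [-1.4, -0.0, 2.6]
gripper_width: 0.148
grasp_force: 30.0
[[-0.35, -0.23], [-0.33, -0.26], [-0.3, -0.28], [-0.28, -0.31], [-0.25, -0.33], [-0.22, -0.36], [-0.18, -0.37], [-0.15, -0.39], [-0.11, -0.4], [-0.08, -0.41], [-0.04, -0.41], [-0.0, -0.42], [0.03, -0.42], [0.07, -0.41], [0.11, -0.4], [0.14, -0.39], [0.18, -0.38], [0.21, -0.36]] [0.42302204 0.12947114] [0.39799912 0.2732163 ]
```

```bash
python3 -m jog '[-0.35,-0.23,0,0,0,0,1, -0.33,-0.26,0,0,0,0,1, -0.3,-0.28,0,0,0,0,1, -0.28,-0.31,0,0,0,0,1]'; python3 -m jog '[-0.25,-0.33,0,0,0,0,1, -0.22,-0.36,0,0,0,0,1, -0.18,-0.37,0,0,0,0,1, -0.15,-0.39,0,0,0,0,1, -0.11,-0.4,0,0,0,0,1]'
```

```text
time: 20.27
tool_pos: [0.4349, 0.3476, 0.2054]
tool_rot: [0.0, 0.584, 0.812, 0.002]
wrist_force: [0.9, 4.3, 3.1]
gripper_width: 0.152
grasp_force: 30.0
time: 20.68
tool_pos: [0.3985, 0.2732, 0.2055]
tool_rot: [0.0, 0.584, 0.812, 0.002]
wrist_force: [1.9, 3.6, 3.0]
gripper_width: 0.145
grasp_force: 30.0
```

Tracks well with small forces; carrying on round.

```bash
python3 -m jog '[-0.08,-0.41,0,0,0,0,1, -0.04,-0.41,0,0,0,0,1, 0,-0.42,0,0,0,0,1, 0.03,-0.42,0,0,0,0,1, 0.07,-0.41,0,0,0,0,1]'; python3 -m jog '[0.11,-0.4,0,0,0,0,1, 0.14,-0.39,0,0,0,0,1, 0.18,-0.38,0,0,0,0,1, 0.21,-0.36,0,0,0,0,1, 0,0,0,0,0,0,1, 0,0,0,0,0,0,1]'
python3 - <<'E'
from h import *
s=snap("wrist"); save(s,"w9.png")
for n in("scene","side"):
    k=cloud(snap(n)).reshape(-1,3); k=k[(k[:,2]>.182)&(k[:,2]<.198)&(np.hypot(k[:,0]-.4607,k[:,1]-.154)<.075)]
    print(n,len(k),np.percentile(k,[1,99],0).round(3).tolist())
E
```

```text
time: 21.1
tool_pos: [0.3969, 0.19, 0.2054]
tool_rot: [-0.001, 0.584, 0.812, 0.001]
wrist_force: [-3.8, 2.9, 6.4]
gripper_width: 0.145
grasp_force: 30.0
time: 21.6
tool_pos: [0.4212, 0.1262, 0.2051]
tool_rot: [-0.001, 0.584, 0.811, -0.003]
wrist_force: [-15.3, -9.2, 15.0]
gripper_width: 0.142
grasp_force: 30.0
scene 508 [[0.414, 0.119, 0.184], [0.518, 0.198, 0.197]]
side 210 [[0.408, 0.111, 0.183], [0.521, 0.194, 0.196]]
```

```bash
python3 -m jog '[0,0,0,0,0,0,0.4, 0,0,0,0,0,0,0.4, 0,0,0,0,0,0,0.4, 0,0,0,0,0,0,0.4, 0,0,0,0,0,0,0.4, 0,0,0,0,0,0,0.4, 0,0,0.4,0,0,0,0.4, 0,0,0.6,0,0,0,0.4, 0,0,0.8,0,0,0,0.4, 0,0,0.8,0,0,0,0.4, 0,0.5,0.5,0,0,0,0.4, 0,0.5,0.3,0,0,0,0.4]' && python3 -m jog '[0,0.5,0.3,0,0,0,0.4, 0,0.5,0,0,0,0,0.4, 0,0,0,0,0,0,0.4, 0,0,0,0,0,0,0.4]'
python3 - <<'E'
from h import *
from scipy.optimize import least_squares
M=np.array([.4607,.154])
for n in("wrist","scene","side"):
    s=snap(n); n=="wrist" and save(s,"w10.png"); P=cloud(s); k=P.reshape(-1,3)
    kn=k[(k[:,2]>.21)&(k[:,2]<.23)&(np.hypot(k[:,0]-.42,k[:,1]-.126)<.03)]
    K=(np.percentile(kn[:,:2],2,0)+np.percentile(kn[:,:2],98,0))/2
    h=np.array([.578,.2305]); u=(K-h)/np.linalg.norm(K-h); L=h+.141*u
    print(n,len(kn),"knob",K.round(4),"lens",L.round(4),"err mm",(np.linalg.norm(L-M)*1000).round(1))
    im=s["image"]; hs=cv2.cvtColor(im,cv2.COLOR_RGB2HSV).astype(int)
    c=k[(((hs[...,0]<8)|(hs[...,0]>172))&(hs[...,1]>130)).ravel()&(np.hypot(k[:,0]-.441,k[:,1]-.262)<.02)&(k[:,2]>.12)]
    if len(c): print("  cap top z",np.percentile(c[:,2],[50,90]).round(4))
E
```

```text
time: 22.75
tool_pos: [0.4243, 0.1688, 0.3436]
tool_rot: [0.002, 0.585, 0.811, 0.002]
wrist_force: [0.2, 0.4, -0.7]
gripper_width: 0.599
grasp_force: 0.0
time: 23.08
tool_pos: [0.4229, 0.2092, 0.3521]
tool_rot: [-0.0, 0.583, 0.812, -0.0]
wrist_force: [0.5, -0.9, -0.3]
gripper_width: 0.6
grasp_force: 0.0
wrist 185 knob [0.4194 0.1357] lens [0.457  0.1581] err mm 5.6
  cap top z [0.1517 0.1526]
scene 28 knob [0.4194 0.1353] lens [0.4571 0.1579] err mm 5.3
  cap top z [0.152  0.1554]
side 22 knob [0.4175 0.1302] lens [0.4584 0.1558] err mm 2.9
  cap top z [0.1495 0.1522]
```

View pics/w10.png

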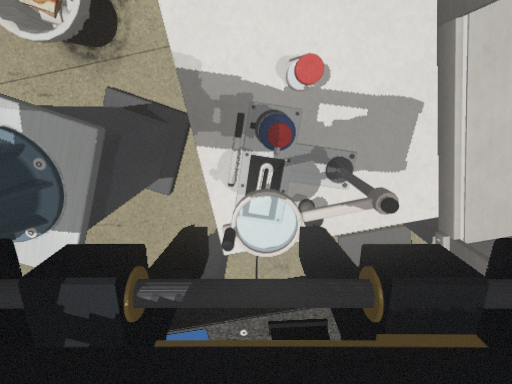

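The lens ring is at (267,222) over the mat; the parallax is from its height, and its computed error is under 6 mm. The fork lies under it with its slot towards the canister at (265,172), the cap top is back at 152 mm, and the arm is clear, so I'm handing in.

```bash
python3 -c "
from workcell import arm
print(arm.close_job())"
```

```text
the job is handed in; nothing more can be done
None
```

The job is handed in with every step done, though no verdict came back: the fork was placed within about 1 mm of the mat's centre with its slot towards the canister, the cap was pressed fully down and is back up at 152 mm, the lens is within about 6 mm of the mat's centre, and the arm is clear.

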